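Clear the proofing timer with a two-key chord and start it

TASK

The next dough is going in to proof, so restart the yellow bench timer: press its two white keys (minutes and seconds) down together with two fingertips and keep both fully down for about three seconds to clear it, let both go, then press the green start key right down and let it go. Only press the keys: do not lift the timer or shove it about, do not press the white keys one without the other or together with the green one, and leave the blue timer, the seed jar, the scraper and the brush alone.

Things in the scene. Friction and masses are not known exactly. Their poses are not given: they have to be found in the camera images.
- timer: the yellow bench timer: a loose wedge-shaped case of about 0.4 kg, 130 mm deep (its x), 120 mm wide (its y), standing on the bench. Origin at the centre of its underside, z up. Its flat face slopes up 10 degrees away from the user: 22 mm high at the front (-x) edge, 45 mm at the back (+x) edge. On the face from front to back: the green start key, the pair of white keys side by side, and the grey display, which has no moving part
- key_min_top (a point): centre of the top of the left (+y) white key (minutes) of the yellow timer, a round key 23 mm across standing 6 mm proud of the sloping face; the point moves down with the key. Its z axis points out of the face, along the key's travel (10 degrees off vertical, leaning to the timer's -x); its y axis lies along the line from the right white key to the left one. The two white keys are 50 mm apart, centre to centre
- key_sec_top (a point): the same point and axes of the right (-y) white key (seconds) of the yellow timer
- key_start_top (a point): centre of the top of the green start key of the yellow timer: a rectangular key 42 mm wide (y) and 18 mm deep (x), 6 mm proud of the face, 38.6 mm in front (-x, down the slope) of the midpoint of the white pair; same axes
- key_min (a joint): travel of the left white key in m: 0 up, 0.004 right down. Springs back by itself; starts to move at about 1.4 N and is right down at 3 N. Counts as pressed beyond 0.0025
- key_sec (a joint): travel of the right white key, the same
- key_start (a joint): travel of the green start key, the same
- timer_blue: a second timer of the same make and size, all the same but for its blue case; not to be touched. Origin and axes as for the yellow one
- jar_center (a point): centre of a loose clear seed jar with a steel lid, 62 mm across and 102 mm high, standing on the bench (point half-way up)
- scraper: a loose steel dough scraper lying flat: blade 72 by 150 mm and 3 mm thick, white round handle 20 mm thick along its -x edge; about 90 mm by 150 mm over all, 20 mm high. Origin on the bench under it
- pastry_brush: a loose flat pastry brush lying along its x, 225 mm long, 38 mm wide, 13 mm high. Origin on the bench under it, near the ferrule, 130 mm from the handle's end
Not all that is in view belongs to the job. Of the things that look like the timer, the smallest one is meant.

How it is judged:
By the outcome, as a careful person would: the job done as asked, in the order asked, and still so for the second after the job is handed in, with the robot touching nothing.
It also fails if it takes over 40 s, if anything falls off the work surface, if the arm or the gripper's body presses on something with over 40 N, if the wrist force passes 120 N, or if a joint passes its speed limit or range.

ROBOT

A 6-joint arm with a two-finger parallel gripper is mounted at the origin on the work surface. World frame = base frame: x ahead of the robot, y to its left, z up, the work surface at z = 0. Lengths are in m, angles in rad, forces in N, time in s.
With the tool pointing down it reaches from about 0.375 to 0.975 m from the base axis. Payload 3.8 kg.
Tool frame: the origin (TCP) lies at the very end of the fingers, on their centre line; the grasp point (between the pads) lies 19 mm behind it (bot.tcp_to_grasp is the z of the grasp point in the tool frame, in m); z points along the fingers, y is the direction in which the jaws open and shut (so a half turn about z gives the same grasp; the last joint's range is limited). The gripper opens to 85 mm and grips with 20 to 120 N. Pads are 22 mm wide; open, the fingers measure 114 mm over their backs; the gripper's body (76 mm by 85 mm) begins 54 mm behind the grasp point. The pads swing forward as they close: fully open they stand 13 mm farther back than shut.
Start: joints at [1.135, 0.264, 1.604, -0, 1.274, -0.037], TCP at [0.262, 0.622, 0.231] pointing down, gripper open.
Joint ranges: [-2.63, 2.63], [-0.94, 2.18], [0.31, 2.57], [-1.31, 4.45], [0, 2.66], [-2.55, 2.55]. Speed limits (rad/s): [2.57, 2.57, 3.14, 3.14, 3.14, 3.14].

INTERFACE

Orientations are given as a rotation vector (axis times angle).
In Python, from workcell import status, vision, job, bot gives the robot as it stands.
- The arm moves only by the tool apply_moves, never from a script. Its argument "deltas" is a list of rows, each a list of 7 numbers: the shift along the tool's x, y, z in m, then the turn, a rotation vector about the tool's x, y, z in rad, then the closure, from 0 (fully open) to 1 (shut). In form: [[x, y, z, rx, ry, rz, jaw], ...]. A call has 1 to 8 rows; each row is the pose to reach, as a shift and turn from the pose commanded when the call began, along the tool's axes at that moment; what a row does not reach only later rows make up. A row lasts 1/12 s, in which the tool goes at most 41.7 mm and 7.16 degrees, less where a joint would pass 70% of its speed; a pose out of reach is approached as far as the arm can. A call with a gripper value outside its range is refused whole. The fingers move at their own pace and stop on an object; "squeeze" is the grip in N (left out, the last holds). Time passes only in rows, so rows that repeat a pose let the fingers close. It gives the time, the measured TCP pose, the force and the opening at its end, in the units of the state.
- status.read_state(): the state, without advancing time (a new reading comes with each control period).
- vision.read_camera(name): name is "side" or "top" or "wrist"; returns the picture (420x560x3 uint8, red, green, blue); there is no depth.
- vision.get_calibration(name): a dict with "fov_y" (degrees; the focal length in pixels is half the picture's height over the tangent of half this angle, whatever the lens; pixels are square), "cx", "cy" (the principal point, pixels), "R" (3x3) and "t" (3): a world point X has camera coordinates R X + t; the wrist camera has in their place "tool_from_camera" (4x4, takes a point from camera to tool coordinates, whose origin is the TCP and whose axes are the flange's). Camera axes: x right, y down, z forward; pixel columns grow to the right and rows downward; lengths in m; the calibration is good to about 2 mm. A picture is of the moment at which its call begins: read the wrist's pose just before it. get_calibration takes no time and is no camera call.
- job.finish_job(): hands the job in, once; it reports no verdict.
The state is a dict: "time": time; "q": joint angles; "joint_vel": joint speeds; "joint_torque": joint torques, N m; "tool_pos": TCP position; "tcp_rot": TCP orientation; "wrist_force": force on the tool from outside, world axes, zero at the start; "torque": the same for the moment, N m; "width": opening from 0.0 (shut) to 1.0 (fully open).
Only numpy, scipy, OpenCV 4.12 (cv2) and the standard library are available. Lean on these libraries where they do the work, as an engineer would, in place of code of your own. Each camera call takes 0.05 s, during which the arm holds its last target. There are 200 camera calls.

## Working session

There is one attempt and no reset: what is moved stays moved. The work goes in short steps, Python scripts to look and compute and a tool call to move; the robot and the scene stay as the last step left them, time stands still between calls to the robot, and variables do not carry over. Pictures are saved under pics/ and viewed, about 8 in all and at most 12, crops included, and the job is handed in when it is done.

Besides the shell and the picture viewer there is one more tool, called as name(argument=value, ...) on one line, values as JSON. apply_moves: Moves the arm, as the interface text tells. Its arguments: {"type":"object","properties":{"deltas":{"type":"array","items":{"type":"array","items":{"type":"number"}}},"squeeze":{"type":"number"}},"required":["deltas"]}

```bash
mkdir -p pics; ls
python3 - <<'E'
from workcell import status, vision
import cv2,numpy as np
print(status.read_state())
for n in("top","side"):
    im=vision.read_camera(n); cv2.imwrite(f"pics/{n}0.png",im[:,:,::-1]); print(n,vision.get_calibration(n))
print(vision.get_calibration("wrist"))
E
```

```text
pics
{'time': 0.0, 'q': array([ 1.13512572e+00,  2.64759158e-01,  1.60539274e+00, -9.70187125e-07,
        1.27370787e+00, -3.69346048e-02]), 'joint_vel': array([-1.30351513e-03,  2.33763468e-04, -1.11698943e-03,  4.82947895e-05,
       -5.06216796e-04, -1.36330539e-03]), 'joint_torque': array([-7.04768863e-04, -5.15109086e+01, -3.67312324e+01, -3.61408074e-04,
        1.29718080e-02,  4.25696513e-06]), 'tool_pos': array([0.26178088, 0.62136355, 0.22994787]), 'tcp_rot': array([-0.62208632, -3.07884266,  0.00346197]), 'wrist_force': array([-0.57915885, -0.31531902,  0.89414943]), 'torque': array([ 0.03573416, -0.02752543, -0.02497228]), 'width': 0.9995479063855378}
top {'fov_y': 49.8699891952965, 'cx': 284.3648255087956, 'cy': 206.66602748819295, 'R': array([[-0.0215171 , -0.99976495, -0.00265544],
       [-0.99743305,  0.0216482 , -0.06825442],
       [ 0.06829586,  0.00117999, -0.99766441]]), 't': array([0.02111841, 0.58497403, 1.30240594])}
side {'fov_y': 45.19363299458761, 'cx': 279.2352865666238, 'cy': 215.6990502932932, 'R': array([[ 0.74419817, -0.66791628,  0.0075453 ],
       [-0.51225106, -0.57793136, -0.63529065],
       [ 0.42868163,  0.46891705, -0.77223627]]), 't': array([-0.40669953,  0.32227674,  0.97577875])}
{'fov_y': 65.67154961405636, 'cx': 285.20814840241735, 'cy': 212.39719972346688, 'tool_from_camera': array([[-2.38141523e-04, -9.49051429e-01, -3.15121133e-01,
         8.13402325e-02],
       [ 9.99999742e-01, -1.22895141e-05, -7.18701657e-04,
         3.39593967e-04],
       [ 6.78212149e-04, -3.15121223e-01,  9.49051187e-01,
        -1.43627688e-01],
       [ 0.00000000e+00,  0.00000000e+00,  0.00000000e+00,
         1.00000000e+00]])}
```

View pics/top0.png

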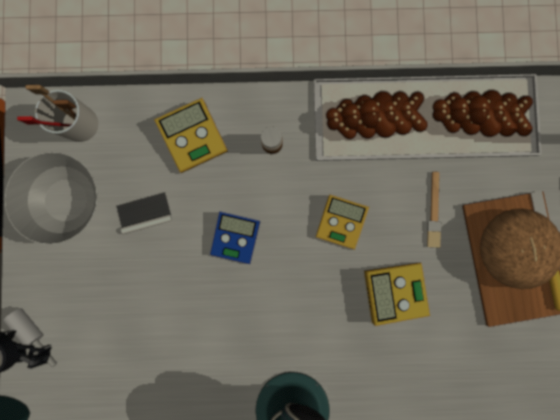

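View pics/side0.png

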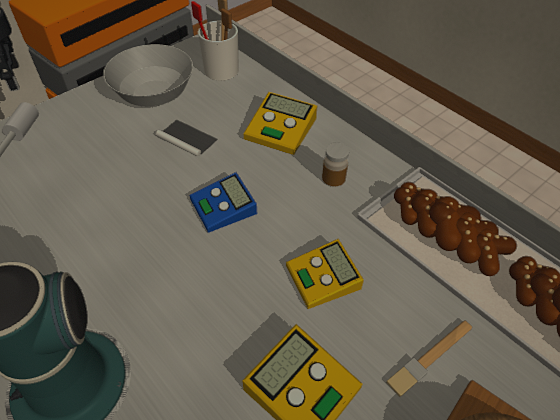

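The yellow look-alikes in the top view are at (190,135), (343,222) and (397,293). The one at (343,222) is the smallest and matches the blue timer's size (about 45 px ≈ 130 mm), so it fits. I'll confirm it in an enlarged crop and triangulate its keys.

```bash
cat > h.py <<'E'
import numpy as np, cv2
from scipy.spatial.transform import Rotation as Rn
from workcell import vision
def f(c): return 210/np.tan(np.radians(c["fov_y"]/2))
def ray(c,uv,state=None):
    """world origin and direction of pixel"""
    d=np.array([(uv[0]-c["cx"])/f(c),(uv[1]-c["cy"])/f(c),1.])
    if "R" in c: return -c["R"].T@c["t"], c["R"].T@d
    T=c["tool_from_camera"]; R=Rn.from_rotvec(state["tcp_rot"]).as_matrix()
    return R@T[:3,3]+state["tool_pos"], R@T[:3,:3]@d
def tri(rays):
    A=0;b=0
    for o,d in rays:
        d=d/np.linalg.norm(d);P=np.eye(3)-np.outer(d,d);A=A+P;b=b+P@o
    X=np.linalg.solve(A,b)
    return X,[np.linalg.norm((np.eye(3)-np.outer(d,d)/(d@d))@(X-o)) for o,d in rays]
def blobs(im,box,kind,k=4,amin=10):
    u0,v0,u1,v1=box
    c=cv2.resize(im[v0:v1,u0:u1],None,fx=k,fy=k,interpolation=cv2.INTER_CUBIC)
    h=cv2.cvtColor(c,cv2.COLOR_RGB2HSV).astype(int);H,S,V=h[...,0],h[...,1],h[...,2]
    m={"white":(S<60)&(V>135),"green":(H>45)&(H<85)&(S>120),"yellow":(H>15)&(H<33)&(S>130)}[kind]
    n,_,st,ce=cv2.connectedComponentsWithStats(m.astype(np.uint8))
    return [((ce[i]+.5)/k-.5+[u0,v0],st[i,4]/k/k,st[i,2]/k,st[i,3]/k) for i in range(1,n) if st[i,4]>amin*k*k]
E
python3 - <<'E'
from h import *
B={"top":(310,185,380,260),"side":(278,230,372,315)}
crops=[]
for n in B:
    im=cv2.imread(f"pics/{n}0.png")[:,:,::-1].copy();u0,v0,u1,v1=B[n]
    crops.append(cv2.resize(im[v0:v1,u0:u1],(390,400),interpolation=cv2.INTER_CUBIC))
    for k in("white","green","yellow"): print(n,k,[(b[0].round(2),round(b[1])) for b in blobs(im,B[n],k)])
cv2.imwrite("pics/c1.png",np.hstack(crops)[:,:,::-1])
E
```

```text
top white [(array([333.23, 221.18]), 26), (array([349.84, 226.45]), 25)]
top green [(array([337.15, 236.24]), 81)]
top yellow [(array([339.99, 225.62]), 1063)]
side white [(array([316.16, 260.95]), 62), (array([326.15, 278.75]), 66)]
side green [(array([305.18, 277.69]), 153)]
side yellow [(array([321.09, 277.77]), 2122)]
```

View pics/c1.png

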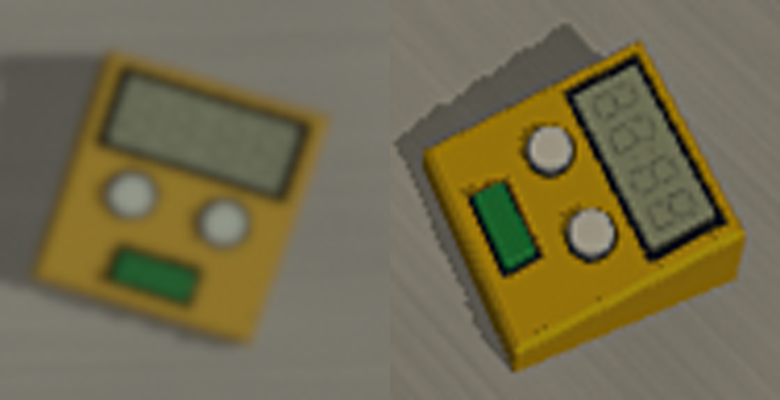

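The crop shows the smallest yellow timer: green key in front, two white keys, display behind. Its yaw is about -17°. White keys are at top (333.2,221.2) and (349.8,226.5), green at (337.2,236.2).

Run:
```python
from h import *
T=vision.get_calibration("top");S=vision.get_calibration("side")
P={"min":((333.23,221.18),(316.16,260.95)),"sec":((349.84,226.45),(326.15,278.75)),"start":((337.15,236.24),(305.18,277.69))}
X={}
for k,(a,b) in P.items():
    X[k],e=tri([ray(T,a),ray(S,b)]);print(k,X[k].round(4),np.round(e,4))
m=(X["min"]+X["sec"])/2;d=X["min"]-X["sec"]
print("sep",np.linalg.norm(d),"yaw",np.degrees(np.arctan2(-d[0],d[1])),"mid",m,"start off",m-X["start"],np.linalg.norm(m-X["start"]))
```

```text
min [ 0.5389 -0.1314  0.0345] [0.0005 0.0005]
sec [ 0.5226 -0.1788  0.0344] [0.0006 0.0006]
start [ 0.4952 -0.1426  0.0246] [0.0005 0.0005]
sep 0.050137673924224524 yaw -18.978668622396835 mid [ 0.53070536 -0.15512183  0.03444128] start off [ 0.03551414 -0.01256598  0.0098732 ] 0.0389440336138138
```

```bash
cat >> h.py <<'E'
def Rt(yaw):  # tool y = timer y, tool z into the face
    Z=Rn.from_euler("ZY",[yaw,-10],degrees=True).as_matrix()  # timer face axes
    return Z@np.diag([-1,1,-1.]),Z
def delta(s,p,R):
    R0=Rn.from_rotvec(s["tcp_rot"]).as_matrix()
    return (R0.T@(p-s["tool_pos"])).round(4), Rn.from_matrix(R0.T@R).as_rotvec().round(4)
E
python3 - <<'E'
from h import *
from workcell import status
s=status.read_state();R,Z=Rt(-19);print(Z[:,2])
print(delta(s,np.array([.5307,-.1551,.037])+Z[:,2]*.11,R))
E
```

```text
[-0.16418758  0.05653432  0.98480775]
(array([-0.5302, -0.6123,  0.086 ]), array([-0.0079, -0.1746, -0.0668]))
```

apply_moves(deltas=[[-0.026,-0.03,0,0,0,0,0.58],[-0.052,-0.06,0,0,0,0,0.58],[-0.078,-0.09,0,0,0,0,0.58],[-0.104,-0.12,0,0,0,0,0.58],[-0.13,-0.15,0,0,0,0,0.58],[-0.156,-0.18,0,0,0,0,0.58],[-0.182,-0.21,0,0,0,0,0.58],[-0.21,-0.24,0,0,0,0,0.58]], squeeze=40)

```text
time: 0.77
tool_pos: [0.3621, 0.3174, 0.2308]
tcp_rot: [-0.621, -3.079, 0.001]
wrist_force: [0.6, -0.5, 0.3]
width: 0.421
```

apply_moves(deltas=[[-0.026,-0.03,0,0,0,0,0.58],[-0.052,-0.06,0,0,0,0,0.58],[-0.078,-0.09,0,0,0,0,0.58],[-0.104,-0.12,0,0,0,0,0.58],[-0.13,-0.15,0,0,0,0,0.58],[-0.156,-0.18,0,0,0,0,0.58],[-0.182,-0.21,0,0,0,0,0.58],[-0.21,-0.24,0,0,0,0,0.58]])

```text
time: 1.43
tool_pos: [0.4624, 0.0147, 0.2311]
tcp_rot: [-0.622, -3.079, -0.0]
wrist_force: [1.0, 0.2, -0.5]
width: 0.417
```

apply_moves(deltas=[[-0.02,-0.022,0.012,0,-0.03,-0.01,0.58],[-0.04,-0.044,0.024,0,-0.06,-0.02,0.58],[-0.06,-0.066,0.036,0,-0.09,-0.03,0.58],[-0.08,-0.088,0.048,0,-0.12,-0.045,0.58],[-0.1,-0.11,0.06,0,-0.15,-0.06,0.58],[-0.11,-0.132,0.075,0,-0.175,-0.067,0.58],[-0.11,-0.132,0.086,-0.008,-0.175,-0.067,0.58],[-0.11,-0.132,0.086,-0.008,-0.175,-0.067,0.58]])

```text
time: 2.1
tool_pos: [0.5098, -0.1478, 0.1416]
tcp_rot: [0.495, 2.934, -0.038]
wrist_force: [-1.4, -0.3, -0.0]
width: 0.422
```

Run:
```python
from h import *
from workcell import status
s=status.read_state();im=vision.read_camera("wrist");cv2.imwrite("pics/w1.png",im[:,:,::-1])
R,Z=Rt(-19)
print(s["time"],s["tool_pos"],s["wrist_force"],s["width"],delta(s,np.array([.5307,-.1551,.037])+Z[:,2]*.11,R))
for k in("white","green"): print(k,[(b[0].round(1),round(b[1]),b[2],b[3]) for b in blobs(im,(0,0,560,420),k,1,150)])
```

```text
2.1 [ 0.50983504 -0.14780817  0.14163435] [-1.38671791 -0.33480416 -0.036925  ] 0.4220073262115082 (array([-0.0036, -0.0001, -0.0031]), array([ 0.0022, -0.0063, -0.0032]))
white [(array([318.4, 161.2]), 115208, np.float64(560.0), np.float64(407.0)), (array([254.5, 214.1]), 587, np.float64(28.0), np.float64(27.0)), (array([316.3, 214. ]), 586, np.float64(28.0), np.float64(27.0)), (array([ 28.1, 344.5]), 7189, np.float64(84.0), np.float64(159.0)), (array([281.8, 320.7]), 4841, np.float64(94.0), np.float64(72.0)), (array([294.7, 368.8]), 2003, np.float64(102.0), np.float64(35.0)), (array([171.1, 405.1]), 776, np.float64(38.0), np.float64(36.0)), (array([405.8, 409.9]), 320, np.float64(33.0), np.float64(35.0))]
green [(array([285.5, 166. ]), 1392, np.float64(57.0), np.float64(25.0))]
```

View pics/w1.png

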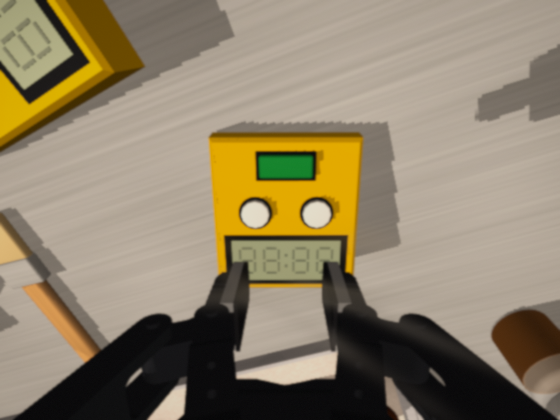

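Wrist view: white keys at (254.5,214) and (316.3,214), level to 0.1 px, so yaw is right. Green is at (285.5,166), the fingertips near (240,265) and (333,265), and the jar, brush and other timer are clear.

```bash
cat >> h.py <<'E'
def look(s,w,g):
    """min/sec/green tool-frame positions from wrist pixels, key plane normal to tool z, scaled by 50 mm"""
    c=vision.get_calibration("wrist");T=c["tool_from_camera"]
    D=[T[:3,:3]@np.array([(u-c["cx"])/f(c),(v-c["cy"])/f(c),1]) for u,v in (*w,g)]
    h=.05/np.linalg.norm(D[0]/D[0][2]-D[1]/D[1][2]); o=T[:3,3]
    return [o+d/d[2]*h for d in D]
E
python3 - <<'E'
from h import *
from workcell import status
s=status.read_state();R0=Rn.from_rotvec(s["tcp_rot"]).as_matrix()
P=look(s,[(254.5,214.1),(316.3,214.0)],(285.5,166))
for p in P: print(p.round(4),(R0@p+s["tool_pos"]).round(4))
print("green off",P[2]-(P[0]+P[1])/2)
c=vision.get_calibration("wrist");T=np.linalg.inv(c["tool_from_camera"])
for q in [(0,0,0),(0,.025,0),(0,-.025,0),(0,.018,-.005),(0,.0325,-.005)]:
    x=(T@[*q,1])[:3];print(q,(x[:2]/x[2]*f(c)+[c["cx"],c["cy"]]).round(1))
t=vision.get_calibration("top")
E
```

```text
[-0.0031 -0.0247  0.1057] [ 0.5227 -0.1773  0.0394]
[-0.003   0.0253  0.1057] [ 0.539  -0.13    0.0395]
[0.036  0.0004 0.1057] [ 0.4945 -0.1409  0.0328]
green off [3.91104219e-02 7.73190950e-05 0.00000000e+00]
(0, 0, 0) [284.7 276.2]
(0, 0.025, 0) [334.9 276.2]
(0, -0.025, 0) [234.5 276.1]
(0, 0.018, -0.005) [321.9 281.3]
(0, 0.0325, -0.005) [351.9 281.4]
```

Wrist result: the white pair's midpoint is at (0.5308,-0.1537,0.0395). The height matches what the case geometry predicts (about 39 mm), and xy is within 1.5 mm of the triangulation. Now I close in to about 13 mm.

apply_moves(deltas=[[-0.003,0.0003,0.02,0.002,-0.006,-0.003,0.58],[-0.003,0.0003,0.045,0.002,-0.006,-0.003,0.58],[-0.003,0.0003,0.07,0.002,-0.006,-0.003,0.58],[-0.003,0.0003,0.085,0.002,-0.006,-0.003,0.58],[-0.003,0.0003,0.092,0.002,-0.006,-0.003,0.58],[-0.003,0.0003,0.092,0.002,-0.006,-0.003,0.58],[-0.003,0.0003,0.092,0.002,-0.006,-0.003,0.58]])

```text
time: 2.73
tool_pos: [0.5317, -0.1528, 0.056]
tcp_rot: [0.483, 2.922, -0.044]
wrist_force: [-0.3, 0.1, 0.7]
width: 0.418
```

Run:
```python
from h import *
from workcell import status
s=status.read_state();im=vision.read_camera("wrist");cv2.imwrite("pics/w2.png",cv2.resize(im[180:400,170:400],None,fx=3,fy=2.7,interpolation=3)[:,:,::-1])
R,Z=Rt(-19);R0=Rn.from_rotvec(s["tcp_rot"]).as_matrix()
print(s["time"],s["tool_pos"],R0.T@s["wrist_force"],s["width"],delta(s,np.array([.53085,-.1537,.0395]),R))
for k in("white","green"): print(k,[(b[0].round(1),round(b[1]),b[2],b[3]) for b in blobs(im,(180,160,400,400),k,1,150)])
```

```text
2.7333 [ 0.53167394 -0.15284725  0.05600112] [ 0.18538504  0.01683721 -0.6990848 ] 0.41826126213581444 (array([ 0.0035, -0.0011,  0.0161]), array([0.0004, 0.0072, 0.0038]))
white [(array([395.3, 230.4]), 625, np.float64(13.0), np.float64(105.0)), (array([235.1, 250. ]), 1108, np.float64(42.0), np.float64(37.0)), (array([327.6, 250.7]), 1068, np.float64(41.0), np.float64(36.0)), (array([391., 307.]), 472, np.float64(19.0), np.float64(30.0)), (array([285.1, 365.1]), 2938, np.float64(103.0), np.float64(34.0))]
green [(array([281.6, 181.8]), 3147, np.float64(86.0), np.float64(38.0))]
```

View pics/w2.png

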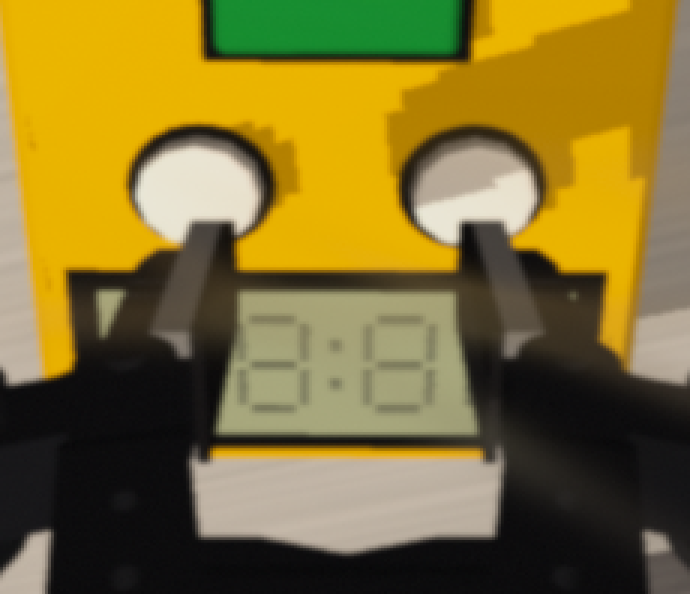

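The tips are only about 7.5 mm thick at the end (px 233–248 and 323–338), so I should open slightly to centre them on the keys. The keys sit about 2 mm to −y and toward +x of the tool. I'll recompute now that the arm has settled.

Run:
```python
from h import *
from workcell import status
s=status.read_state();im=vision.read_camera("wrist")
R,Z=Rt(-19);R0=Rn.from_rotvec(s["tcp_rot"]).as_matrix()
print(s["tool_pos"],s["joint_vel"].round(3),delta(s,np.array([.53085,-.1537,.0395]),R))
c=vision.get_calibration("wrist");T=c["tool_from_camera"]
h=cv2.cvtColor(im,cv2.COLOR_RGB2HSV).astype(int);m=((h[...,0]>45)&(h[...,0]<85)&(h[...,1]>120)).astype(np.uint8)
cn=max(cv2.findContours(m,0,1)[0],key=cv2.contourArea);r=cv2.minAreaRect(cn);print(r)
for z in(.014,.016,.018):
  L=[]
  for q in [r[0],*cv2.boxPoints(r)]:
    d=T[:3,:3]@np.array([(q[0]-c["cx"])/f(c),(q[1]-c["cy"])/f(c),1]);L.append(T[:3,3]+d*(z-T[2,3])/d[2])
  L=np.array(L);e=np.diff(L[1:],axis=0);print(z,"green",L[0].round(4),"mid",(L[0]-[.0386,0,0]).round(4),"sides",np.linalg.norm(e,axis=1).round(4))
```

```text
[ 0.53217695 -0.15319147  0.05668698] [-0.008 -0.011 -0.006 -0.001 -0.004 -0.002] (array([ 0.0042, -0.0009,  0.0167]), array([0.0004, 0.0087, 0.0036]))
((282.5, 180.49998474121094), (84.99998474121094, 36.99999237060547), -0.0)
0.014 green [ 0.0454 -0.0011  0.014 ] mid [ 0.0068 -0.0011  0.014 ] sides [0.0187 0.0413 0.0187]
0.016 green [ 0.0449 -0.0011  0.016 ] mid [ 0.0063 -0.0011  0.016 ] sides [0.0189 0.0418 0.0189]
0.018 green [ 0.0445 -0.0011  0.018 ] mid [ 0.0059 -0.0011  0.018 ] sides [0.0192 0.0423 0.0192]
```

apply_moves(deltas=[[0.003,-0.001,0,0,0.008,0.004,0.5],[0.005,-0.001,0.004,0,0.008,0.004,0.5],[0.005,-0.001,0.008,0,0.008,0.004,0.5],[0.005,-0.001,0.012,0,0.008,0.004,0.5],[0.005,-0.001,0.012,0,0.008,0.004,0.5],[0.005,-0.001,0.012,0,0.008,0.004,0.5],[0.005,-0.001,0.012,0,0.008,0.004,0.5]])

```text
time: 3.42
tool_pos: [0.5279, -0.1535, 0.0423]
tcp_rot: [0.492, 2.93, -0.042]
wrist_force: [-0.4, -0.3, -0.3]
width: 0.5
```

Run:
```python
from h import *
from workcell import status
s=status.read_state();im=vision.read_camera("wrist");cv2.imwrite("pics/w3.png",cv2.resize(im[180:400,170:400],None,fx=3,fy=2.7,interpolation=3)[:,:,::-1])
s=status.read_state()
R,Z=Rt(-19);R0=Rn.from_rotvec(s["tcp_rot"]).as_matrix()
print(s["time"],s["tool_pos"],R0.T@s["wrist_force"],s["width"],delta(s,np.array([.53085,-.1537,.0395]),R))
```

```text
3.4667 [ 0.52809769 -0.15355773  0.04246634] [-0.61057325 -0.42176537 -0.18894474] 0.4986659939318829 (array([-0.0021,  0.0008,  0.0034]), array([ 0.0001, -0.0014, -0.0013]))
```

View pics/w3.png

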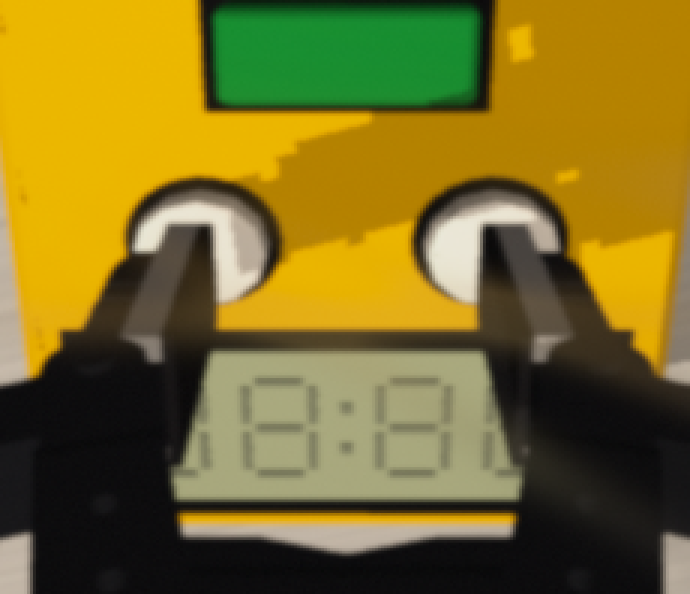

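Tips sit over both keys: tip centres at crop x 192 and 505, key centres at 203 and 490, midpoints within 1 mm. Creeping down with force checks.

apply_moves(deltas=[[0,0,0.001,0,0,0,0.52],[0,0,0.002,0,0,0,0.52],[0,0,0.003,0,0,0,0.52],[0,0,0.004,0,0,0,0.52],[0,0,0.004,0,0,0,0.52]])

```text
time: 3.88
tool_pos: [0.5285, -0.1537, 0.0383]
tcp_rot: [0.492, 2.93, -0.042]
wrist_force: [-0.8, -0.2, 0.2]
width: 0.478
```

apply_moves(deltas=[[0,0,0.001,0,0,0,0.52],[0,0,0.002,0,0,0,0.52],[0,0,0.002,0,0,0,0.52]])

```text
time: 4.13
tool_pos: [0.5291, -0.1539, 0.0366]
tcp_rot: [0.492, 2.929, -0.042]
wrist_force: [-0.2, -0.2, 1.3]
width: 0.483
```

apply_moves(deltas=[[0,0,0.001,0,0,0,0.52],[0,0,0.002,0,0,0,0.52],[0,0,0.002,0,0,0,0.52]])

```text
time: 4.38
tool_pos: [0.5294, -0.154, 0.0348]
tcp_rot: [0.492, 2.929, -0.042]
wrist_force: [-1.4, 0.4, 3.4]
width: 0.478
```

Run:
```python
from h import *
from workcell import status
for i in range(4):
    im=vision.read_camera("wrist");s=status.read_state();R0=Rn.from_rotvec(s["tcp_rot"]).as_matrix();print(s["time"],s["tool_pos"],R0.T@s["wrist_force"],R0.T@s["torque"])
cv2.imwrite("pics/w4.png",cv2.resize(im[180:400,170:400],None,fx=3,fy=2.7,interpolation=3)[:,:,::-1])
```

```text
4.4333 [ 0.5294478  -0.15400575  0.03483525] [ 0.64030164 -0.18862874 -3.77510057] [ 0.01760316  0.25559057 -0.0359298 ]
4.4833 [ 0.52945864 -0.15401272  0.03485461] [ 0.77116875 -0.91933323 -3.784408  ] [0.01628207 0.28065865 0.06034564]
4.5333 [ 0.52943738 -0.15401117  0.03481892] [ 0.05590119 -0.05119712 -3.87580002] [0.04872472 0.24488808 0.00259181]
4.5833 [ 0.52943895 -0.15400164  0.03481221] [ 1.17881116  1.04981286 -3.56828557] [0.00676289 0.22653285 0.00494824]
```

View pics/w4.png

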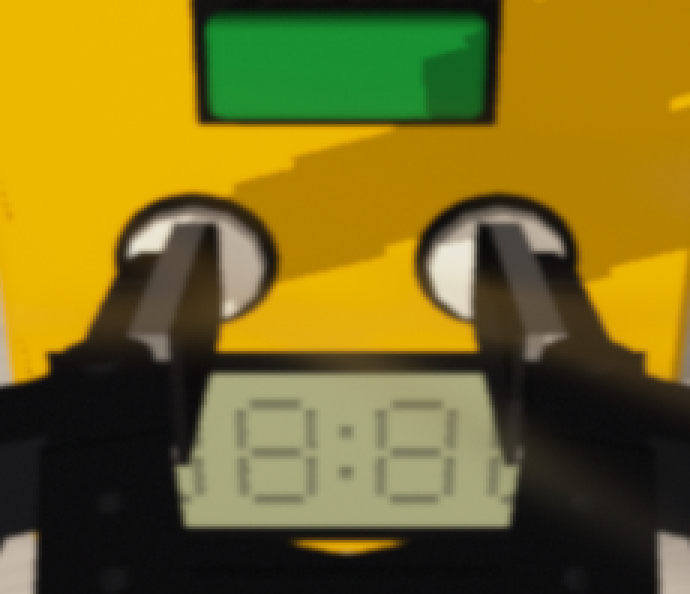

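Both tips bear evenly (about 3.8 N, roll moment near 0). Pressing on to the bottom.

apply_moves(deltas=[[0,0,0.0015,0,0,0,0.52],[0,0,0.003,0,0,0,0.52],[0,0,0.003,0,0,0,0.52]])

```text
time: 4.83
tool_pos: [0.5299, -0.1541, 0.0325]
tcp_rot: [0.492, 2.93, -0.042]
wrist_force: [-6.4, 2.4, 12.9]
width: 0.483
```

apply_moves(deltas=[[0,0,0.0005,0,0,0,0.52],[0,0,0.0005,0,0,0,0.52]])

```text
time: 5.0
tool_pos: [0.5299, -0.1542, 0.0325]
tcp_rot: [0.492, 2.93, -0.042]
wrist_force: [-8.3, 3.5, 16.2]
width: 0.479
```

apply_moves(deltas=[[0,0,0.0003,0,0,0,0.52],[0,0,0.0003,0,0,0,0.52]])

```text
time: 5.17
tool_pos: [0.5299, -0.1541, 0.0324]
tcp_rot: [0.492, 2.93, -0.042]
wrist_force: [-10.0, 2.7, 19.2]
width: 0.481
```

Bottomed, but harder than needed and with some sideways load, so I'm easing off a little to protect against sliding.

apply_moves(deltas=[[0,0,-0.0015,0,0,0,0.52],[0,0,-0.0015,0,0,0,0.52]])

```text
time: 5.33
tool_pos: [0.5298, -0.1541, 0.0329]
tcp_rot: [0.492, 2.929, -0.042]
wrist_force: [-3.0, 1.0, 3.9]
width: 0.478
```

Run:
```python
from h import *
from workcell import status
for i in range(3):
    im=vision.read_camera("wrist");s=status.read_state();R0=Rn.from_rotvec(s["tcp_rot"]).as_matrix();print(s["time"],s["tool_pos"],R0.T@s["wrist_force"],R0.T@s["torque"])
R,Z=Rt(-19)
print(delta(s,np.array([.53085,-.1537,.0395]),R))
cv2.imwrite("pics/w5.png",im[:,:,::-1])
t=vision.read_camera("top")
for k in("white","green"): print(k,[(b[0].round(2),round(b[1])) for b in blobs(t,(310,185,380,260),k)])
```

```text
5.3833 [ 0.52982465 -0.15414912  0.03276171] [ 1.00704225 -0.24398983 -5.65909522] [0.02466915 0.40069508 0.02217217]
5.4333 [ 0.5298216  -0.15414599  0.03266417] [ 2.45367217 -0.62148608 -5.90142397] [-0.03034337  0.340501    0.0359946 ]
5.4833 [ 0.52979516 -0.15412716  0.03259465] [ 1.42602337 -0.11969509 -6.72004479] [ 0.00366995  0.40791538 -0.00439106]
(array([-0.002 ,  0.0008, -0.0067]), array([ 0.0001, -0.0011, -0.0011]))
white [(array([313.4, 244.8]), 11)]
green []
```

apply_moves(deltas=[[0,0,0.0007,0,0,0,0.52],[0,0,0.0007,0,0,0,0.52],[0,0,0.0007,0,0,0,0.52],[0,0,0.0007,0,0,0,0.52],[0,0,0.0007,0,0,0,0.52],[0,0,0.0007,0,0,0,0.52]])

```text
time: 6.03
tool_pos: [0.5298, -0.1541, 0.0325]
tcp_rot: [0.492, 2.93, -0.042]
wrist_force: [-6.2, 1.5, 12.6]
width: 0.482
```

apply_moves(deltas=[[0,0,0,0,0,0,0.52],[0,0,0,0,0,0,0.52],[0,0,0,0,0,0,0.52],[0,0,0,0,0,0,0.52],[0,0,0,0,0,0,0.52],[0,0,0,0,0,0,0.52],[0,0,0,0,0,0,0.52],[0,0,0,0,0,0,0.52]])

```text
time: 6.7
tool_pos: [0.5299, -0.1541, 0.0325]
tcp_rot: [0.492, 2.93, -0.042]
wrist_force: [-5.0, 1.0, 12.3]
width: 0.483
```

apply_moves(deltas=[[0,0,0,0,0,0,0.52],[0,0,0,0,0,0,0.52],[0,0,0,0,0,0,0.52],[0,0,0,0,0,0,0.52],[0,0,0,0,0,0,0.52],[0,0,0,0,0,0,0.52],[0,0,0,0,0,0,0.52],[0,0,0,0,0,0,0.52]])

```text
time: 7.37
tool_pos: [0.5299, -0.1542, 0.0326]
tcp_rot: [0.492, 2.93, -0.042]
wrist_force: [-6.1, 1.6, 11.4]
width: 0.482
```

apply_moves(deltas=[[0,0,0,0,0,0,0.52],[0,0,0,0,0,0,0.52],[0,0,0,0,0,0,0.52],[0,0,0,0,0,0,0.52],[0,0,0,0,0,0,0.52],[0,0,0,0,0,0,0.52],[0,0,0,0,0,0,0.52],[0,0,0,0,0,0,0.52]])

```text
time: 8.03
tool_pos: [0.5298, -0.1541, 0.0325]
tcp_rot: [0.492, 2.93, -0.042]
wrist_force: [-5.8, 2.4, 12.0]
width: 0.482
```

apply_moves(deltas=[[0,0,0,0,0,0,0.52],[0,0,0,0,0,0,0.52],[0,0,0,0,0,0,0.52],[0,0,0,0,0,0,0.52],[0,0,0,0,0,0,0.52],[0,0,0,0,0,0,0.52]])

```text
time: 8.53
tool_pos: [0.5299, -0.1541, 0.0326]
tcp_rot: [0.492, 2.93, -0.042]
wrist_force: [-6.1, 1.8, 10.9]
width: 0.486
```

Held fully down for about 3 s. Lifting straight off, then shutting the fingers for the start key.

apply_moves(deltas=[[0,0,-0.006,0,0,0,0.52],[0,0,-0.015,0,0,0,0.52],[0,0,-0.03,0,0,0,0.52],[0,0,-0.04,0,0,0,0.7],[0.02,0,-0.04,0,0,0,1],[0.035,0,-0.04,0,0,0,1],[0.035,0,-0.04,0,0,0,1],[0.035,0,-0.04,0,0,0,1]])

```text
time: 9.2
tool_pos: [0.4903, -0.1405, 0.065]
tcp_rot: [0.492, 2.929, -0.042]
wrist_force: [0.3, -0.1, 0.3]
width: 0.002
```

apply_moves(deltas=[[0,0,0,0,0,0,1],[0,0,0,0,0,0,1],[0,0,0,0,0,0,1],[0,0,0,0,0,0,1]])

```text
time: 9.53
tool_pos: [0.4915, -0.1409, 0.0652]
tcp_rot: [0.492, 2.929, -0.042]
wrist_force: [-0.5, 0.2, -0.5]
width: -0.002
```

Run:
```python
from h import *
from workcell import status
im=vision.read_camera("wrist");s=status.read_state();cv2.imwrite("pics/w6.png",im[:,:,::-1])
R,Z=Rt(-19);R0=Rn.from_rotvec(s["tcp_rot"]).as_matrix()
print(s["time"],s["tool_pos"],s["width"],s["joint_vel"].round(3),R0.T@s["wrist_force"],delta(s,np.array([.53085,-.1537,.0395]),R))
for k in("white","green"): print(k,[(b[0].round(1),round(b[1]),b[2],b[3]) for b in blobs(im,(180,100,400,400),k,1,150)])
```

```text
9.5833 [ 0.49129077 -0.14084913  0.06515953] 0.0028847936842784365 [-0.    -0.003  0.005 -0.     0.001  0.   ] [0.25361299 0.75559759 1.17297067] (array([-0.0365,  0.0008,  0.0325]), array([ 0.0001, -0.0011, -0.0012]))
white [(array([281.9, 148.6]), 19438, np.float64(220.0), np.float64(224.0)), (array([392.8, 244.9]), 228, np.float64(16.0), np.float64(23.0)), (array([240.5, 297. ]), 578, np.float64(27.0), np.float64(31.0)), (array([329.3, 297.1]), 555, np.float64(26.0), np.float64(30.0))]
green [(array([284.6, 240.6]), 2131, np.float64(72.0), np.float64(30.0))]
```

View pics/w6.png

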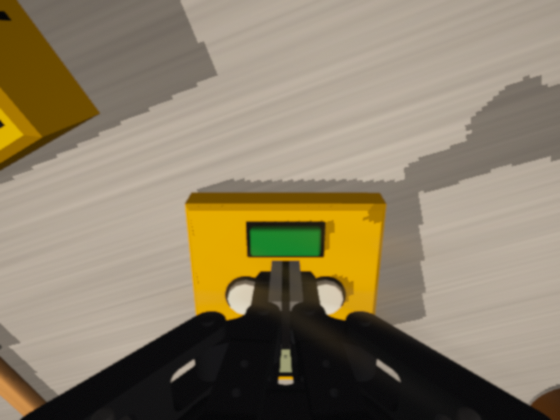

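The shut fingers are centred in y (green at column 284.6). Green is about 5 mm ahead in tool x and about 32 mm down. Both white keys are up and the timer is still square.

apply_moves(deltas=[[0.005,0,0.008,0,0,0,1],[0.005,0,0.016,0,0,0,1],[0.005,0,0.022,0,0,0,1],[0.005,0,0.026,0,0,0,1],[0.005,0,0.026,0,0,0,1],[0.005,0,0.026,0,0,0,1]])

```text
time: 10.08
tool_pos: [0.4899, -0.1404, 0.0379]
tcp_rot: [0.492, 2.931, -0.042]
wrist_force: [-0.5, -0.6, -0.8]
width: -0.004
```

Run:
```python
from h import *
from workcell import status
im=vision.read_camera("wrist");s=status.read_state();cv2.imwrite("pics/w7.png",cv2.resize(im[200:400,170:400],None,fx=3,fy=3,interpolation=3)[:,:,::-1])
R,Z=Rt(-19);R0=Rn.from_rotvec(s["tcp_rot"]).as_matrix()
print(s["time"],s["tool_pos"],R0.T@s["wrist_force"],delta(s,np.array([.53085,-.1537,.0395]),R))
```

```text
10.1333 [ 0.49033519 -0.14047739  0.03834222] [ 0.69770917 -0.28243828 -0.22990778] (array([-0.0422,  0.0007,  0.0062]), array([ 0.0001, -0.0018, -0.0011]))
```

View pics/w7.png

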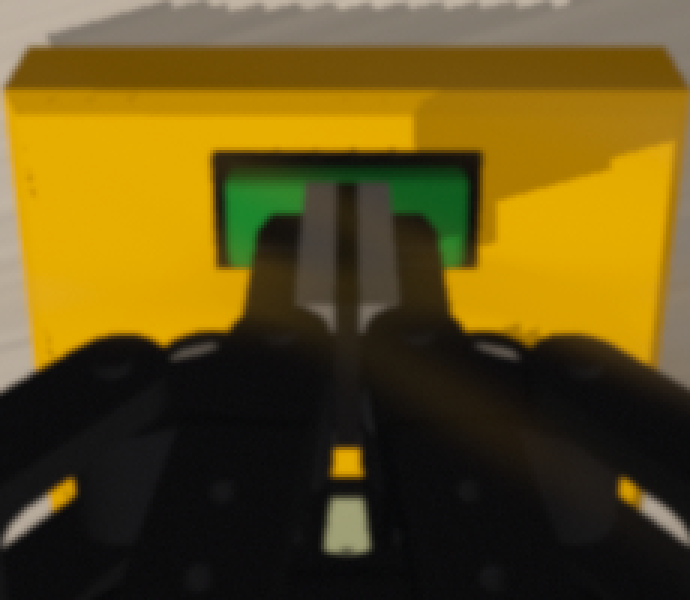

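Tips are centred on the green key (crop column 347 on 347), clear of the whites. Pressing.

apply_moves(deltas=[[0,0,0.002,0,0,0,1],[0,0,0.004,0,0,0,1],[0,0,0.006,0,0,0,1],[0,0,0.006,0,0,0,1]])

```text
time: 10.47
tool_pos: [0.4912, -0.1408, 0.0324]
tcp_rot: [0.492, 2.93, -0.042]
wrist_force: [-0.4, 0.3, 0.4]
width: 0.002
```

apply_moves(deltas=[[0,0,0.0015,0,0,0,1],[0,0,0.003,0,0,0,1],[0,0,0.003,0,0,0,1]])

```text
time: 10.72
tool_pos: [0.4919, -0.141, 0.0297]
tcp_rot: [0.492, 2.929, -0.042]
wrist_force: [-0.1, -0.2, 1.8]
width: -0.001
```

apply_moves(deltas=[[0,0,0.001,0,0,0,1],[0,0,0.002,0,0,0,1],[0,0,0.002,0,0,0,1]])

```text
time: 10.97
tool_pos: [0.4923, -0.1411, 0.0278]
tcp_rot: [0.492, 2.929, -0.042]
wrist_force: [-0.8, 0.2, 2.5]
width: 0.003
```

apply_moves(deltas=[[0,0,0.001,0,0,0,1],[0,0,0.0015,0,0,0,1],[0,0,0.0015,0,0,0,1]])

```text
time: 11.22
tool_pos: [0.4924, -0.1412, 0.0272]
tcp_rot: [0.492, 2.93, -0.042]
wrist_force: [-4.8, 2.0, 10.7]
width: 0.001
```

Force jumped to about 11 N with motion stopped, so green is right down. Releasing and retreating.

apply_moves(deltas=[[0,0,0,0,0,0,1],[0,0,0,0,0,0,1],[0,0,0,0,0,0,1],[0,0,-0.008,0,0,0,1],[0,0,-0.03,0,0,0,1],[0,0,-0.06,0,0,0,1],[0,0,-0.09,0,0,0,1],[0,0,-0.09,0,0,0,1]])

```text
time: 11.88
tool_pos: [0.4813, -0.1373, 0.1212]
tcp_rot: [0.49, 2.92, -0.045]
wrist_force: [1.6, 0.0, 0.8]
width: 0.002
```

apply_moves(deltas=[[0.03,0,-0.02,0,0,0,1],[0.06,0,-0.05,0,0,0,1],[0.06,0,-0.05,0,0,0,1],[0.06,0,-0.05,0,0,0,1]])

```text
time: 12.22
tool_pos: [0.414, -0.1141, 0.1557]
tcp_rot: [0.491, 2.924, -0.043]
wrist_force: [0.9, 0.6, 1.1]
width: -0.001
```

Run:
```python
from h import *
from workcell import status
a=vision.read_camera("side");s=status.read_state();cv2.imwrite("pics/side1.png",a[:,:,::-1]);print(s["time"],s["tool_pos"],s["wrist_force"])
for k in("white","green","yellow"): print(k,[(b[0].round(2),round(b[1])) for b in blobs(a,(278,230,372,315),k)])
```

```text
12.2667 [ 0.41414102 -0.11417328  0.15465036] [-0.08930326  0.6900655   0.39563317]
white [(array([292.12, 233.73]), 49), (array([287.91, 257.33]), 422), (array([338.59, 236.32]), 29), (array([344.03, 236.62]), 42), (array([354.09, 257.26]), 14), (array([316.17, 261.01]), 66), (array([326.16, 278.79]), 71), (array([283.25, 289.45]), 31), (array([301.74, 305.27]), 17), (array([296.26, 308.61]), 22), (array([366.36, 310.52]), 14), (array([316.14, 310.71]), 16)]
green [(array([305.18, 277.7 ]), 153)]
yellow [(array([321.06, 277.79]), 2120)]
```

View pics/side1.png

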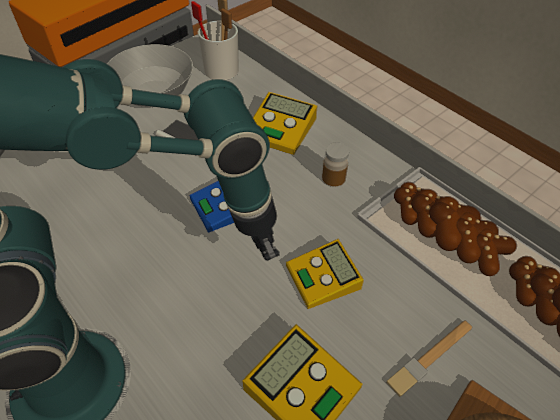

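The timer has not moved: all key centroids are within 0.1 px of where they started. All three keys are up and the arm is clear, so I'm handing in.

```bash
python3 -c "from workcell import job; print(job.finish_job())"
```

```text
the job is handed in; nothing more can be done
None
```

I restarted the smallest yellow timer and handed the job in at about 12.3 s. I pressed both white keys down together with the two fingertips and held them for about 3 s at roughly 12 N. Then I let both go, pressed the green key right down with the shut fingers (about 11 N), and released it.

**Last checks:** in the side view the timer's keys and case were within 0.1 px of where they started. All keys were up, the arm was clear, and the wrist force was near zero. The other items looked undisturbed, as far as the side view shows; the arm hid the scraper and part of the blue timer.

**Doubts:**
- **White press:** the force rose to about 22 N before I eased it off. It then dipped to about 4–7 N for about 0.2 s, near the 6 N needed to keep both keys fully down. The full 3 s hold came after that dip.
- **Measurement:** the key height from the top and side cameras was about 5 mm lower than from the wrist camera. I used the wrist value, which fitted the timer's stated size.
- **Key travel:** this was judged from force and tool position only, because the joints could not be read directly.

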